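# Battery pack onto the charger shoe at the chasing bench

## Task

Take the small battery pack out of its plywood cradle and put it down to change your grip; then slide it nose first along the charger's rail until it is fully home and the spring catch has come up behind it. Let go, and leave the hammer, mug, tin, pitch bowl and heat gun where they are.

Things in the scene. Friction and masses are not known exactly. Their poses are not given: they have to be found in the camera images.
- pack: small battery pack, grey plastic block 60 long (x) x 50 wide (y) x 46 tall, 0.2-0.4 kg; origin under its centre, z up. +x end is the nose; three black ribs (1.5 high) cross the top at the tail (-x) end. Above 16 from its underside all four sides are plain faces to grip. A larger pack, 115 long, lies elsewhere. Starts upright in the cradle, nose towards the cradle's +x
- pack_nose (a point): middle of the lower edge of the pack's nose face, 30 in front of its origin. Here opens the T-shaped channel along the pack's underside: 30 wide between the lips, lips 6 thick, above them a slot 42 wide up to 16 above the underside. A wall 6 thick closes the channel at the tail
- cradle: plywood cradle fixed to the bench, 64 (x) x 78, floor 8 thick; two cheeks 12 thick, as tall as the pack (to 54 above the bench), along the pack's long sides with 2 clearance each. Both ends (+x, -x) are open, so the pack can only be gripped across its ends there. Origin on the bench under its centre, x along the pack, z up
- charger: black charger fixed to the bench, 90 wide; flat deck 30 above the bench from x = -110 to a tower whose upright face at x = 31.5 stands 50 above the deck. Origin on the bench below where the pack's centre belongs when home; +x is the way the pack slides on, towards the tower, z up. The tower leaves no room for a finger at the pack's nose when home
- charger_home (a point): point on the deck where the pack's origin lies when home (tower and catch leave about 1.5 play each way). The pack's underside slides on the deck
- charger_rail (a point): front end of the aluminium T-rail on the middle of the deck, at deck height, 21 before charger_home; the rail runs from here to the tower. Stem 26 wide, 8 tall; head 38 wide, 8 to 14 above the deck, its front 12 narrowing to about 26 as lead-in. 2 play on each side and in height in the pack's channel
- charger_start (a point): point on the bare deck 70 before charger_home, where the pack can be stood: with its origin here its nose is 19 short of the rail and its channel straddles the catch
- catch (a joint): steel spring catch in mid-deck, 16 wide; 0 = up (5 proud of the deck), up to 0.0075 m pressed down. A ramp from charger x = -47 up to -35.5, upright face at x = -31.5. It passes freely inside the pack's channel; the tail wall rides over it in the last 20 of travel (push 5 to 12 N), then it springs up behind the tail
- pitch_bowl: bystander: black round pitch bowl, 176 dia x 66 tall, with a copper sheet set in it; origin under its centre
- hammer: bystander: chasing hammer lying on the bench, about 240 long, wooden handle to its -x
- mug: bystander: white mug 80 dia x 85 tall with steel punches standing in it to 160; origin under its centre
- heat_gun: bystander: orange and black heat gun standing nozzle up, 235 tall, its handle and foot reaching 200 along its +x; origin under the barrel
- tin: bystander: small round steel tin 44 dia x 35 tall; origin under its centre

How it is judged:
On the way, in this order (a step that is already met when the one before it is completed fails the run):
1. the pack is out of the cradle ((horizontal distance between pack and cradle above 0.08 m or z of pack in the frame of cradle above 0.056 m)), for 0.1 s.
2. the pack has been put down outside the cradle, upright, and let go (horizontal distance between pack and cradle above 0.07 m and angle between pack's own z axis and vertical below 0.12 rad and linear speed of pack below 0.02 m/s and height (world z) of pack below 0.045 m and contact force between each of the fingers, the arm and pack below 0.1 N), for 0.15 s.
At the end, for the whole second after the job is handed in: The pack sits on the charger's rail, nose to the tower, within 3.5 mm of home lengthwise and sideways, flat on the deck (within 3.5 mm and 4 degrees), with the catch up behind it (less than 2 mm pressed), let go and at rest (x of pack in the frame of charger between -0.0035 and 0.0035 m and x of pack_nose in the frame of charger above 0.025 m and y of pack in the frame of charger between -0.0035 and 0.0035 m and z of pack in the frame of charger between 0.027 and 0.0335 m and angle between pack's own z axis and vertical below 0.07 rad and value of joint catch below 0.002 m and linear speed of pack below 0.01 m/s and contact force between each of the arm, the fingers and pack below 0.1 N); the robot touches nothing.
It fails at once if a bystander (bowl, hammer, mug, heat gun or tin) is moved more than 25 mm (distance of any of pitch_bowl, hammer, mug, heat_gun, tin from where it was at the start of the episode above 0.025 m).
It also fails if it takes over 61 s, if anything falls off the work surface, if the arm or the gripper's body presses on something with over 40 N, if the wrist force passes 120 N, or if a joint passes its speed limit or range.

## Robot

A 7-joint arm with a two-finger parallel gripper is mounted at the origin on the work surface. World frame = base frame: x ahead of the robot, y to its left, z up, the work surface at z = 0. Lengths are in m, angles in rad, forces in N, time in s.
With the tool pointing down it reaches from about 0.4 to 0.875 m from the base axis. Payload 19.3 kg.
Tool frame: the origin (TCP) lies on the centre line of the jaws, within the pads' length; the fingertips stand 8 mm ahead of it and the grasp point (between the pads) lies 11 mm behind it; z points along the fingers, y is the line along which they close (so a half turn about z gives the same grasp; the last joint's range is limited). The gripper opens to 85 mm and grips with 20 to 120 N. Pads are 22 mm wide; open, the fingers measure 114 mm over their backs; the gripper's body (76 mm by 85 mm) begins 54 mm behind the grasp point. The pads swing forward as they close: fully open they stand 13 mm farther back than shut.
Start: joints at [-1.224, 0.521, -0.036, 1.599, 0.021, 1.021, -0.113], TCP at [0.253, 0.571, 0.218] pointing down, gripper open.
Joint ranges: [-2.91, 2.91], [-0.3, 2.13], [-1.5, 1.42], [0.17, 2.43], [-1.26, 4.41], [0.16, 1.93], [-2.52, 2.52]. Speed limits (rad/s): [1.89, 1.89, 2.39, 2.39, 3.01, 3.01, 3.01].

## Interface

Orientations are given as [roll, pitch, yaw] about the fixed x, y, z axes, in that order (R = Rz(yaw) Ry(pitch) Rx(roll)).
In Python, from workcell import status, grab_frame, camera_params, bot, search_frame, silhouettes gives the robot as it stands.
- The arm moves only by the shell command python3 -m creep 'ROWS' [FORCE]. ROWS is JSON, a list of rows, each a list of 5 numbers: the shift along the tool's x, y, z in units of 60 mm (1.0 is 60 mm), then the turn about the tool's z in units of 8 degrees (1.0 is 8 degrees), then the opening, from 0 (shut) to 1 (fully open). In form: [[x, y, z, twist, hand], ...]. A call has 1 to 5 rows; each row is the pose to reach, as a shift and turn from the pose commanded when the call began, along the tool's axes at that moment; what a row does not reach only later rows make up. A row lasts 1/8 s, in which the tool goes at most 62.5 mm and 10.7 degrees, less where a joint would pass 70% of its speed; a pose out of reach is approached as far as the arm can. A call with a gripper value outside its range is refused whole. The fingers move at their own pace and stop on an object; FORCE is the grip in N (left out, the last holds). Time passes only in rows, so rows that repeat a pose let the fingers close. It gives the time, the measured TCP pose, the force, the opening and the grip force at its end, in the units of the state.
- status.observe(): the state, without advancing time (a new reading comes with each control period).
- grab_frame(name): name is "scene" or "top" or "wrist"; returns the picture (420x560x3 uint8, blue, green, red); there is no depth.
- camera_params(name): a dict with "K" (3x3 intrinsics, pixels), "rvec" (rotation vector, rad) and "tvec" (3), from world to camera coordinates, as OpenCV has them; the wrist camera has in their place "tool_from_camera" (4x4, takes a point from camera to tool coordinates, whose origin is the TCP and whose axes are the flange's). Camera axes: x right, y down, z forward; pixel columns grow to the right and rows downward; lengths in m; the calibration is good to about 2 mm. A picture is of the moment at which its call begins: read the wrist's pose just before it. camera_params takes no time and is no camera call.
- bot.job_done(): hands the job in; it is judged then, once.
Trained networks look in the newest picture that a camera, given by its name, has taken for a name from the list of things; names that differ only in an ending like _2 or _b are one class to them, and where a whole thing is asked for, a point or a joint stands for the part that bears it (a point fixed in the world has none). Each returns a list of dicts, best first, with "p" (0 to 1); they miss things now and then, are a little off and sometimes report something else, mostly with a low value. They report only what shows in the picture. A call takes as long as a camera call.
- search_frame(camera, name): "extent" ([left, top, right, bottom] as shares, 0 to 1, of the picture: columns of its width, rows of its height, round what is visible of it).
- silhouettes(camera, name): "mask" (420x560 bool, what is visible of it) and "extent" ([left, top, right, bottom] as shares, 0 to 1, of the picture: columns of its width, rows of its height, round what is visible of it).
The state is a dict: "clock": time; "qpos": joint angles; "qd": joint speeds; "joint_efforts": joint torques, N m; "position": TCP position; "tool_rot": TCP orientation; "force": force on the tool from outside, world axes, zero at the start; "moment": the same for the moment, N m; "grip_width": finger opening in m; "finger_force": force on a finger pad.
Only numpy, scipy, OpenCV 4.12 (cv2) and the standard library are available. Lean on these libraries where they do the work, as an engineer would, in place of code of your own. Each camera call takes 0.05 s, during which the arm holds its last target. There are 200 camera calls.

## Working session

There is one attempt and no reset: what is moved stays moved. The work goes in short steps, Python scripts to look and compute and a shell command to move; the robot and the scene stay as the last step left them, time stands still between calls to the robot, and variables do not carry over. Pictures are saved under pics/ and viewed, at most 10 in all, crops included, and the job is handed in when it is done.

```bash
mkdir -p pics; ls
python3 - <<'E'
from workcell import status, grab_frame, camera_params, search_frame
import cv2
s=status.observe();print(s['clock'],s['position'],s['tool_rot'],s['grip_width'])
for c in("scene","top"):
    im=grab_frame(c);cv2.imwrite(f'pics/{c}0.png',im)
    for n in("pack","cradle","charger","catch","hammer","mug","tin","pitch_bowl","heat_gun"):
        print(c,n,[(round(d['p'],2),[round(v*k) for v,k in zip(d['extent'],(560,420,560,420))]) for d in search_frame(c,n)[:3]])
E
```

```text
pics
0.0 [0.25290412 0.57117122 0.21710409] [-3.14045752e+00  7.88641425e-05  2.72480119e+00] 0.08542629606468234
scene pack [(0.72, [193, 233, 219, 266])]
scene cradle [(0.67, [186, 231, 227, 270])]
scene charger [(0.6, [279, 160, 344, 203])]
scene catch [(0.37, [219, 182, 298, 227])]
scene hammer [(0.83, [217, 181, 297, 228])]
scene mug [(0.84, [309, 195, 346, 256])]
scene tin []
scene pitch_bowl [(0.63, [88, 293, 182, 368])]
scene heat_gun [(0.88, [382, 96, 463, 202])]
top pack [(0.62, [341, 217, 372, 244])]
top cradle [(0.56, [333, 213, 374, 247])]
top charger [(0.63, [173, 200, 217, 270])]
top catch []
top hammer [(0.63, [246, 212, 282, 310])]
top mug [(0.67, [245, 135, 285, 179])]
top tin [(0.53, [258, 188, 271, 207]), (0.22, [175, 198, 217, 276])]
top pitch_bowl [(0.7, [425, 159, 494, 229]), (0.19, [342, 213, 368, 245])]
top heat_gun [(0.64, [48, 110, 113, 203])]
```

Run:
```python
import cv2
im=cv2.imread('pics/top0.png');cv2.imwrite('pics/top0b.png',cv2.resize(im[100:340,20:510],(800,392),interpolation=cv2.INTER_CUBIC))
from workcell import camera_params
print(camera_params('top'),camera_params('scene'),camera_params('wrist'))
```

```text
{'K': array([[460.93090651,   0.        , 275.96993477],
       [  0.        , 460.93090651, 213.78062571],
       [  0.        ,   0.        ,   1.        ]]), 'rvec': array([ 2.15109875, -2.19472133,  0.13734085]), 'tvec': array([-0.00810803,  0.5471464 ,  1.12567427])} {'K': array([[469.18561358,   0.        , 271.88159435],
       [  0.        , 469.18561358, 208.95354559],
       [  0.        ,   0.        ,   1.        ]]), 'rvec': array([ 2.12468552,  0.84317032, -0.37789602]), 'tvec': array([-0.37541366, -0.20366289,  1.52403823])} {'K': array([[355.91822083,   0.        , 280.85227533],
       [  0.        , 355.91822083, 209.17357251],
       [  0.        ,   0.        ,   1.        ]]), 'tool_from_camera': array([[-1.42345216e-05, -9.45821203e-01, -3.24687931e-01,
         8.37622479e-02],
       [ 9.99999049e-01,  4.34306000e-04, -1.30898100e-03,
         4.09799835e-04],
       [ 1.37907590e-03, -3.24687641e-01,  9.45820297e-01,
        -1.56088985e-01],
       [ 0.00000000e+00,  0.00000000e+00,  0.00000000e+00,
         1.00000000e+00]])}
```

View pics/top0b.png

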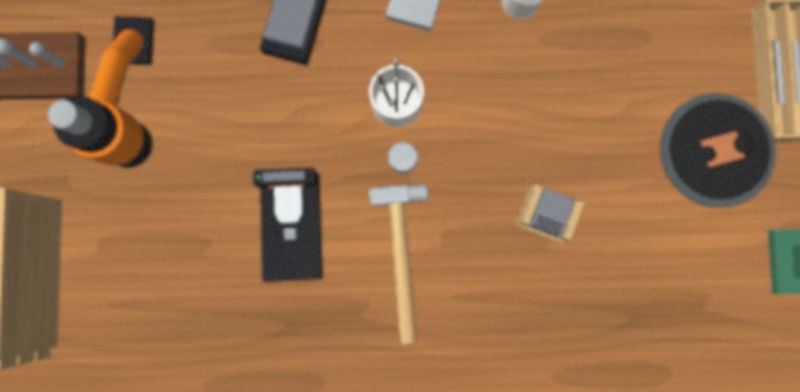

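View pics/scene0.png

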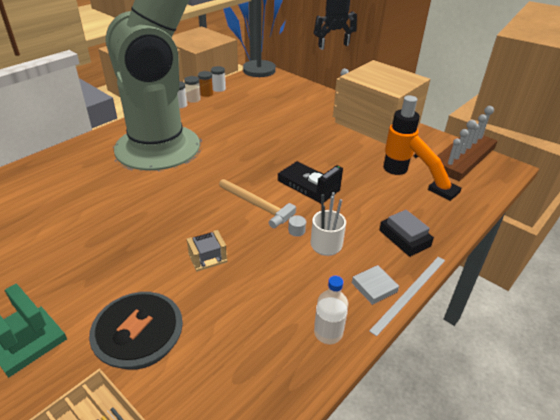

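The top view shows the charger (crop ~290,225) with its tower up-image. The pack and cradle sit at ~(551,212), with the dark ribbed tail down-image, and the tin and hammer lie between them.

```bash
cat > h.py <<'E'
import numpy as np, cv2
from scipy.spatial.transform import Rotation as R
from workcell import status, grab_frame, camera_params, search_frame, silhouettes
def cam(name,s=None):
    c=camera_params(name)
    if name=='wrist':
        s=s or status.observe()
        T=np.eye(4);T[:3,:3]=R.from_euler('xyz',s['tool_rot']).as_matrix();T[:3,3]=s['position']
        T=T@c['tool_from_camera'];return c['K'],T[:3,:3],T[:3,3]
    Rm=cv2.Rodrigues(c['rvec'])[0];return c['K'],Rm.T,-Rm.T@c['tvec']
def ray(C,px,z):
    K,Rm,o=C;d=Rm@np.linalg.solve(K,[px[0],px[1],1.]);return o+d*(z-o[2])/d[2]
def proj(C,P):
    K,Rm,o=C;q=(np.atleast_2d(P)-o)@Rm@K.T;return q[:,:2]/q[:,2:]
E
python3 - <<'E'
from h import *
C=cam('top');f=lambda x,y:(20+x*490/800,100+y*240/392)
print('cam',C[2])
for n,p,z in [('chBL',(263,280),.03),('chBR',(322,277),.03),('towTL',(254,170),.08),('towTR',(318,168),.08),('catch',(290,234),.035),('railfront',(289,222),.044),
 ('packTL',(540,187),.054),('packTR',(576,201),.054),('packBL',(532,226),.054),('packBR',(562,237),.054),
 ('crTL',(530,186),.054),('crTR',(583,206),.054),('crBL',(518,222),.054),('crBR',(571,241),.054),('tin',(402,156),.035),('mug',(397,92),.085),('hamTop',(400,195),.02),('hamR',(428,193),.02),('hamL',(370,196),.02),('hamEnd',(406,342),.02)]:
    print(n,ray(C,f(*p),z).round(3))
E
```

```text
cam [0.42088713 0.00163347 1.17874036]
chBL [0.408 0.218 0.03 ]
chBR [0.411 0.129 0.03 ]
towTL [0.569 0.222 0.08 ]
towTR [0.571 0.128 0.08 ]
catch [0.477 0.176 0.035]
railfront [0.494 0.176 0.044]
packTL [ 0.539 -0.203  0.054]
packTR [ 0.517 -0.256  0.054]
packBL [ 0.48  -0.188  0.054]
packBR [ 0.463 -0.233  0.054]
crTL [ 0.541 -0.188  0.054]
crTR [ 0.509 -0.266  0.054]
crBL [ 0.487 -0.168  0.054]
crBR [ 0.457 -0.246  0.054]
tin [0.593 0.004 0.035]
mug [0.681 0.01  0.085]
hamTop [0.534 0.009 0.02 ]
hamR [ 0.537 -0.035  0.02 ]
hamL [0.534 0.055 0.02 ]
hamEnd [0.311 0.004 0.02 ]
```

```bash
cat >> h.py <<'E'
def go(x,y,z,yawdeg):
    s=status.observe();M=R.from_euler('xyz',s['tool_rot']).as_matrix()
    d=M.T@(np.array([x,y,z])-s['position'])/.06
    t=-((yawdeg-np.degrees(s['tool_rot'][2])+180)%360-180)/8
    print('rows to go',d.round(3),'twist',round(t,3),'t',round(s['clock'],2))
E
python3 -c "
from h import *
go(.4985,-.217,.2,68.5)"
```

```text
rows to go [ -9.061 -10.359   0.295] twist 10.952 t 1.0
```

```bash
python3 -m creep '[[-0.6,-0.7,0.02,0.8,1],[-1.3,-1.4,0.05,1.6,1],[-2,-2.2,0.1,2.4,1],[-2.6,-3,0.1,3.2,1],[-3.3,-3.7,0.1,4,1]]'; python3 -c "
from h import *
go(.4985,-.217,.2,68.5)"
```

```text
clock: 1.62
position: [0.3443, 0.2864, 0.2119]
tool_rot: [3.141, -0.0, 2.163]
force: [1.6, 1.0, 0.2]
grip_width: 0.085
finger_force: 0.0
rows to go [-8.397 -2.549  0.195] twist 6.928 t 1.62
```

```bash
python3 -m creep '[[-0.95,-0.3,0.02,0.8,1],[-1.9,-0.6,0.05,1.6,1],[-2.85,-0.9,0.1,2.4,1],[-3.8,-1.15,0.1,3.2,1],[-4.75,-1.4,0.1,4,1]]'; python3 -c "
from h import *
go(.4985,-.217,.2,68.5)"
```

```text
clock: 2.25
position: [0.435, 0.0035, 0.2061]
tool_rot: [3.141, -0.0, 1.604]
force: [1.1, 0.9, -0.5]
grip_width: 0.0852
finger_force: 0.0
rows to go [-3.709  0.933  0.101] twist 2.929 t 2.25
```

```bash
python3 -m creep '[[-0.95,0.2,0.02,0.8,1],[-1.9,0.5,0.05,1.6,1],[-2.85,0.7,0.1,2.4,1],[-3.7,0.93,0.1,2.93,1],[-3.7,0.93,0.1,2.93,1]]'
python3 - <<'E'
from h import *
s=status.observe();im=grab_frame('wrist');cv2.imwrite('pics/w1.png',im);print(s['position'],s['tool_rot'])
for n in('pack','cradle'):
    for d in silhouettes('wrist',n)[:2]:
        m=d['mask'].astype(np.uint8);c=max(cv2.findContours(m,0,2)[0],key=cv2.contourArea)
        C=cam('wrist',s);print(n,d['p'],cv2.boxPoints(cv2.minAreaRect(c)).round(), [ray(C,p,.054)[:2].round(4) for p in cv2.boxPoints(cv2.minAreaRect(c))])
E
```

```text
clock: 2.88
position: [0.4984, -0.2183, 0.1996]
tool_rot: [3.141, 0.002, 1.193]
force: [-0.8, -0.0, -0.6]
grip_width: 0.0856
finger_force: 0.0
[ 0.49841068 -0.21832354  0.19956755] [3.14094809e+00 1.84490256e-03 1.19307400e+00]
pack 0.91 [[252. 159.]
 [320. 159.]
 [320. 216.]
 [252. 216.]] [array([ 0.4849, -0.1858]), array([ 0.5389, -0.2072]), array([ 0.5215, -0.2562]), array([ 0.4644, -0.2335])]
cradle 0.57 [[250. 137.]
 [320. 137.]
 [320. 160.]
 [250. 160.]] [array([ 0.4906, -0.1681]), array([ 0.5451, -0.1897]), array([ 0.5386, -0.208 ]), array([ 0.4829, -0.1859])]
```

View pics/w1.png

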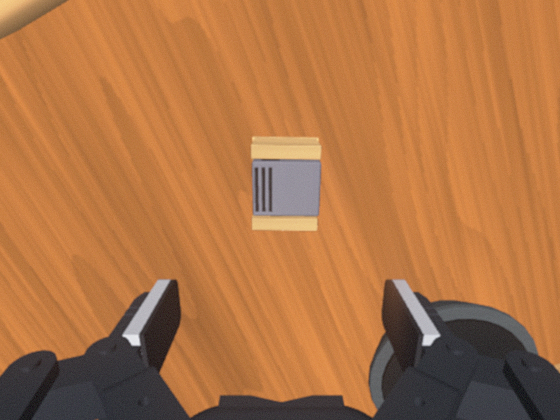

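Pack sits axis-aligned in the wrist view at about (286,188), ribs (tail) on the left. Going down over its ends.

```bash
python3 -c "
from h import *
go(.502,-.2205,.03,68.4)"
```

```text
rows to go [-0.084  0.1    2.826] twist 0.042 t 3.02
```

```bash
python3 -m creep '[[-0.08,0.1,0.5,0,1],[-0.08,0.1,1.3,0,1],[-0.08,0.1,2.1,0,1],[-0.08,0.1,2.6,0,1],[-0.08,0.1,2.83,0,1]]' 40 && python3 -m creep '[[0,0,0,0,0.5],[0,0,0,0,0.3],[0,0,0,0,0.2],[0,0,0,0,0.2],[0,0,0,0,0.2]]' 40
```

```text
clock: 3.65
position: [0.5019, -0.2197, 0.0288]
tool_rot: [-3.14, -0.0, 1.2]
force: [0.4, -0.5, 0.3]
grip_width: 0.0855
finger_force: 0.0
clock: 4.28
position: [0.5029, -0.221, 0.0313]
tool_rot: [3.14, -0.001, 1.199]
force: [-2.8, 2.4, 9.5]
grip_width: 0.0581
finger_force: 43.7
```

```bash
python3 -m creep '[[0,0,-0.2,0,0.2],[0,0,-0.6,0,0.2],[0,0,-1.2,0,0.2],[0,0,-1.9,0,0.2],[0,0,-2.3,0,0.2]]'
python3 - <<'E'
from h import *
s=status.observe();im=grab_frame('scene');cv2.imwrite('pics/s1.png',cv2.resize(im[120:300,120:390],None,fx=2.5,fy=2.5))
im=grab_frame('top')
C=cam('top')
for d in silhouettes('top','charger')[:1]:
    m=d['mask'].astype(np.uint8);c=max(cv2.findContours(m,0,2)[0],key=cv2.contourArea)
    b=cv2.boxPoints(cv2.minAreaRect(c));print(d['p'],b.round(1),[ray(C,p,.03)[:2].round(3) for p in b])
go(.448,.173,.2,92)
E
```

```text
clock: 4.9
position: [0.5028, -0.2215, 0.171]
tool_rot: [3.139, -0.0, 1.198]
force: [0.1, -0.1, -2.9]
grip_width: 0.0581
finger_force: 44.0
0.94 [[173.8 203.1]
 [214.6 200.4]
 [219.2 270.3]
 [178.5 273. ]] [array([0.579, 0.236]), array([0.584, 0.134]), array([0.409, 0.124]), array([0.405, 0.224])]
rows to go [ 5.789 -3.239 -0.515] twist -2.913 t 5.05
```

View pics/s1.png

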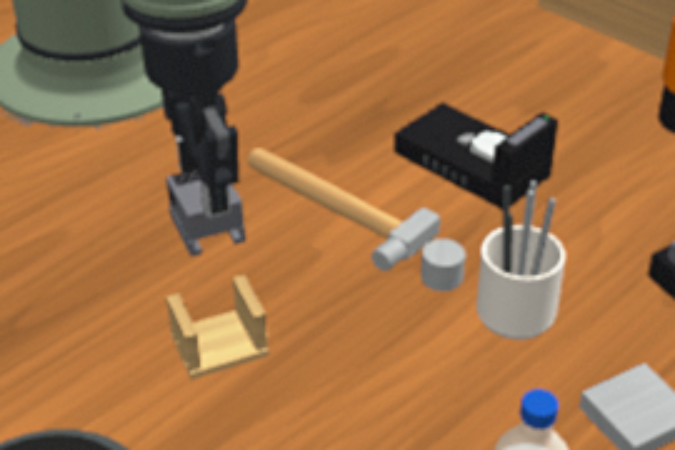

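Pack is held level and clear of the empty cradle. Carrying it to the charger.

```bash
python3 -m creep '[[0.8,-0.45,-0.1,-0.6,0.2],[1.6,-0.9,-0.3,-1.2,0.2],[2.4,-1.35,-0.5,-1.8,0.2],[3.2,-1.8,-0.5,-2.4,0.2],[4,-2.25,-0.5,-2.9,0.2]]' >/dev/null;  python3 -m creep '[[0,0,0,0,0.2]]';python3 -c "
from h import *
go(.448,.173,.2,92)"
```

```text
clock: 5.8
position: [0.4628, 0.0554, 0.1972]
tool_rot: [-3.14, -0.001, 1.611]
force: [-1.0, -1.1, -2.0]
grip_width: 0.0583
finger_force: 44.1
rows to go [ 1.969 -0.168 -0.045] twist 0.036 t 5.8
```

```bash
python3 -m creep '[[0.7,-0.06,0,0,0.2],[1.4,-0.1,0,0,0.2],[1.97,-0.17,0,0,0.2],[1.97,-0.17,0,0,0.2],[1.97,-0.17,0,0,0.2]]'
python3 - <<'E'
from h import *
s=status.observe();im=grab_frame('wrist');cv2.imwrite('pics/w2.png',im);print(s['position'],s['tool_rot'])
np.save('w2.npy',np.r_[s['position'],s['tool_rot']])
for n in('charger','catch','charger_rail'):
    for d in search_frame('wrist',n)[:2]:print(n,d['p'],np.array(d['extent'])*[560,420,560,420])
E
```

```text
clock: 6.42
position: [0.4497, 0.1681, 0.1975]
tool_rot: [-3.141, 0.001, 1.602]
force: [0.1, -0.0, -1.7]
grip_width: 0.0581
finger_force: 44.1
[0.44974042 0.16811762 0.19750558] [-3.14098478e+00  8.04282587e-04  1.60242607e+00]
charger 0.68 [233.8   121.716 443.688 241.416]
charger 0.47 [209.216 207.9   355.712 342.3  ]
catch 0.85 [303.912 165.186 322.616 184.002]
charger_rail 0.57 [235.984 121.212 442.68  242.592]
```

View pics/w2.png

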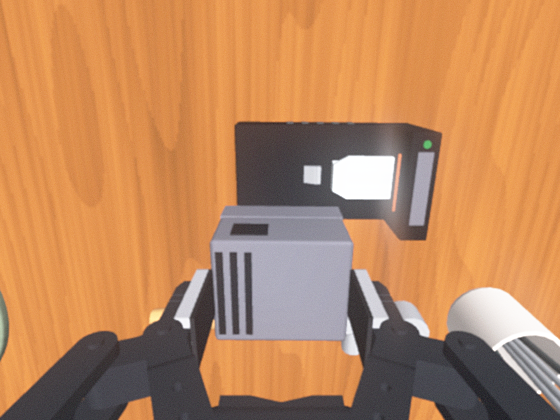

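The wrist view shows the held pack at the bottom and the charger behind it. Deck left edge is at column 236, rail nose at (332,178), catch at (312,175).

Run:
```python
from h import *
v=np.load('w2.npy');C=cam('wrist',dict(position=v[:3],tool_rot=v[3:]))
im=cv2.imread('pics/w2.png');g=im.mean(2)
m=((g>215)).astype(np.uint8);m[:140]=0;m[210:]=0;m[:,:320]=0;m[:,398:]=0
ys,xs=np.where(m);print('rail px',xs.min(),xs.max(),ys.min(),ys.max())
for x in(355,365,375,385):
    y=ys[xs==x];print(x,y.min(),y.max(),ray(C,(x,y.min()),.044)[:2].round(4),ray(C,(x,y.max()+1),.044)[:2].round(4))
print('front',ray(C,(xs.min(),178),.044).round(4))
# deck edges
for x in (260,300,340,370):
    col=g[:,x];print(x,'top',np.where(col[100:150]<60)[0][:1]+100, 'bot',[r for r in range(195,235) if g[r,x]<70][-1:])
for y in(140,170,190): print('left',y,[c for c in range(200,300) if g[y,c]<60][:1])
for n,p,z in [('deckTL',(236,123),.03),('deckTR',(405,124),.03),('deckBR',(386,219),.03),('catch',(312.5,175),.035),('left170',(236.5,170),.03)]:print(n,ray(C,p,z)[:2].round(4))
# predicted model
def P(xh,yh,yaw,pts):
    a=np.radians(yaw);c=np.array([[np.cos(a),-np.sin(a)],[np.sin(a),np.cos(a)]]);pts=np.array(pts);return np.c_[pts[:,:2]@c.T+[xh,yh],pts[:,2]]
from scipy.optimize import least_squares
yr=[(ys[xs==x].min(),ys[xs==x].max()+1) for x in(355,385)]
```

```text
rail px 320 394 156 198
355 156 198 [0.5136 0.1967] [0.5175 0.1574]
365 156 198 [0.5224 0.1969] [0.5266 0.1577]
375 156 198 [0.5311 0.1972] [0.5357 0.1579]
385 156 198 [0.5398 0.1975] [0.5448 0.1582]
front [0.4843 0.176  0.044 ]
260 top [123] bot [233]
300 top [123] bot [204]
340 top [] bot []
370 top [] bot []
left 140 []
left 170 [272]
left 190 [276]
deckTL [0.4081 0.2202]
deckTR [0.5581 0.2241]
deckBR [0.5528 0.1338]
catch [0.4784 0.1763]
left170 [0.4082 0.1777]
```

```bash
python3 -c "
from h import *
go(.446,.1753,.06,91.6)"
```

```text
rows to go [ 0.119 -0.062  2.297] twist 0.023 t 6.62
```

```bash
python3 -m creep '[[0.12,-0.06,0.6,0.02,0.2],[0.12,-0.06,1.3,0.02,0.2],[0.12,-0.06,1.9,0.02,0.2],[0.12,-0.06,2.3,0.02,0.2],[0.12,-0.06,2.3,0.02,0.2]]'; python3 -m creep '[[0,0,0.05,0,0.2],[0,0,0.1,0,0.2],[0,0,0.1,0,0.2]]'
```

```text
clock: 7.25
position: [0.4453, 0.1754, 0.0589]
tool_rot: [-3.139, 0.001, 1.6]
force: [0.4, 0.2, -1.9]
grip_width: 0.0579
finger_force: 44.4
clock: 7.62
position: [0.4461, 0.1765, 0.0543]
tool_rot: [3.141, -0.0, 1.601]
force: [-0.0, 0.3, -2.3]
grip_width: 0.0584
finger_force: 44.3
```

```bash
python3 -m creep '[[0,0,0.02,0,0.2],[0,0,0.03,0,0.2],[0,0,0.03,0,0.2]]'; python3 -m creep '[[0,0,0,0,0.75],[0,0,0,0,1],[0,0,0,0,1],[0,0,0,0,1]]'; python3 -m creep '[[0,0,-0.4,0,1],[0,0,-1.2,0,1],[0,0,-2,0,1],[0,0,-2.3,0,1],[0,0,-2.3,0,1]]';  python3 - <<'E'
from h import *
s=status.observe();im=grab_frame('wrist');cv2.imwrite('pics/w3.png',im)
C=cam('wrist',s)
for d in silhouettes('wrist','pack')[:1]:
    m=d['mask'].astype(np.uint8);c=max(cv2.findContours(m,0,2)[0],key=cv2.contourArea)
    b=cv2.boxPoints(cv2.minAreaRect(c));print(d['p'],b.round(1),[ray(C,p,.076)[:2].round(4) for p in b])
for d in search_frame('wrist','catch')[:1]:print('catch',d['p'],np.array(d['extent'])*[560,420,560,420])
E
```

```text
clock: 8.0
position: [0.4462, 0.1765, 0.0532]
tool_rot: [3.141, -0.001, 1.601]
force: [-6.3, -1.8, 25.0]
grip_width: 0.0583
finger_force: 47.3
clock: 8.5
position: [0.4459, 0.1764, 0.0521]
tool_rot: [-3.142, 0.0, 1.601]
force: [-0.2, 0.8, 0.4]
grip_width: 0.0858
finger_force: 0.0
clock: 9.12
position: [0.4464, 0.1768, 0.1911]
tool_rot: [3.14, -0.001, 1.601]
force: [-0.4, -0.1, -0.8]
grip_width: 0.0852
finger_force: 0.0
0.82 [[239.8 227.2]
 [241.3 157.5]
 [318.4 159.1]
 [316.9 228.8]] [array([0.4137, 0.151 ]), array([0.4153, 0.2086]), array([0.4745, 0.2091]), array([0.477 , 0.1514])]
catch 0.64 [317.52  176.484 324.016 194.796]
```

View pics/w3.png

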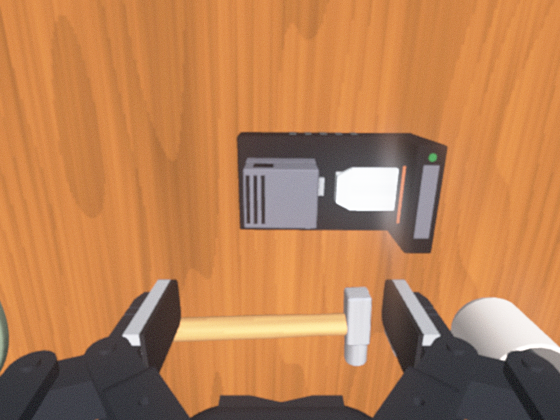

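Pack stands on the deck (top face columns 243–317, rows 167–228), catch visible just ahead of its nose. Turning 90° for the side grip.

```bash
python3 -m creep '[[0,0,0,-1.2,1],[0,0,0,-2.4,1],[0,0,0,-3.6,1],[0,0,0,-4.8,1],[0,0,0,-6,1]]'>/dev/null; python3 -m creep '[[0,0,0,-1.2,1],[0,0,0,-2.4,1],[0,0,0,-3.6,1],[0,0,0,-4.8,1],[0,0,0,-5.25,1]]'; python3 -c "
from h import *
go(.446,.176,.049,181.6)"
```

```text
clock: 10.52
position: [0.4455, 0.176, 0.189]
tool_rot: [-3.141, -0.002, -3.108]
force: [0.2, 0.1, -0.2]
grip_width: 0.0856
finger_force: 0.0
rows to go [-1.300e-02  1.000e-03  2.333e+00] twist 0.04 t 10.53
```

```bash
python3 -m creep '[[0,0,0.7,0.04,1],[0,0,1.4,0.04,1],[0,0,2,0.04,1],[0,0,2.3,0.04,1],[0,0,2.33,0.04,1]]'; python3 -m creep '[[0,0,0,0,0.5],[0,0,0,0,0.2],[0,0,0,0,0.1],[0,0,0,0,0.1],[0,0,0,0,0.1]]' 60; python3 -c "
from h import *
go(.518,.1773,.0491,181.6)"
```

```text
clock: 11.15
position: [0.4447, 0.1757, 0.0485]
tool_rot: [-3.14, -0.004, -3.117]
force: [-0.3, 0.0, -0.4]
grip_width: 0.0853
finger_force: 0.0
clock: 11.78
position: [0.4463, 0.1765, 0.0514]
tool_rot: [3.141, 0.001, -3.117]
force: [-2.3, -2.1, 12.4]
grip_width: 0.0483
finger_force: 60.1
rows to go [-1.195 -0.016  0.039] twist -0.026 t 11.78
```

```bash
python3 -m creep '[[0,0,-0.03,0,0.1],[-0.1,0,-0.03,0,0.1],[-0.2,0,-0.03,0,0.1],[-0.3,0,-0.03,0,0.1],[-0.3,0,-0.03,0,0.1]]'; python3 -m creep '[[-0.08,0,0,0,0.1],[-0.16,0,0,0,0.1],[-0.24,0,0,0,0.1],[-0.3,0,0,0,0.1],[-0.3,0,0,0,0.1]]'
```

```text
clock: 12.4
position: [0.4644, 0.1767, 0.052]
tool_rot: [-3.142, 0.0, -3.118]
force: [-0.5, 0.8, -3.2]
grip_width: 0.0481
finger_force: 62.2
clock: 13.02
position: [0.4822, 0.1772, 0.0521]
tool_rot: [3.142, 0.0, -3.117]
force: [-1.0, -0.3, -2.3]
grip_width: 0.0478
finger_force: 62.2
```

```bash
python3 -m creep '[[-0.07,0,0,0,0.1],[-0.14,0,0,0,0.1],[-0.21,0,0,0,0.1],[-0.26,0,0,0,0.1],[-0.26,0,0,0,0.1]]'; python3 -m creep '[[-0.06,0,0.01,0,0.1],[-0.12,0,0.01,0,0.1],[-0.18,0,0.01,0,0.1],[-0.22,0,0.01,0,0.1],[-0.22,0,0.01,0,0.1]]'
```

```text
clock: 13.65
position: [0.4974, 0.1776, 0.052]
tool_rot: [-3.142, -0.0, -3.117]
force: [-0.5, -0.1, 0.1]
grip_width: 0.0482
finger_force: 62.4
clock: 14.28
position: [0.508, 0.1781, 0.0521]
tool_rot: [-3.141, -0.005, -3.116]
force: [-24.0, 0.4, 33.4]
grip_width: 0.0478
finger_force: 67.0
```

```bash
python3 -m creep '[[-0.03,0,-0.01,0,0.1],[-0.06,0,-0.01,0,0.1],[-0.06,0,-0.01,0,0.1]]';  python3 -m creep '[[-0.03,0,0,0,0.1],[-0.06,0,0,0,0.1],[-0.06,0,0,0,0.1]]'
```

```text
clock: 14.65
position: [0.5142, 0.1782, 0.0523]
tool_rot: [3.141, -0.0, -3.117]
force: [-5.3, 0.6, 6.0]
grip_width: 0.0481
finger_force: 64.5
clock: 15.02
position: [0.5151, 0.1782, 0.0524]
tool_rot: [-3.141, -0.005, -3.117]
force: [-23.8, -0.3, 30.9]
grip_width: 0.0479
finger_force: 67.0
```

```bash
python3 -m creep '[[-0.05,0,0,0,0.1],[-0.1,0,0,0,0.1],[-0.1,0,0,0,0.1]]';  python3 - <<'E'
from h import *
s=status.observe();print(s['force'],s['position'])
im=grab_frame('wrist');a=grab_frame('scene');b=grab_frame('top')
a=cv2.resize(a[140:220,260:365],(525,400));b=cv2.resize(b[190:280,160:230],(311,400))
for n in('scene','top'):
  for d in search_frame(n,'pack')[:1]:print(n,d['p'],np.array(d['extent'])*[560,420,560,420])
cv2.imwrite('pics/w4.png',im[:, :]);cv2.imwrite('pics/s4.png',np.hstack([a,cv2.resize(im,(275,206)).repeat(1,0) if 0 else b[:, :275]]))
E
```

```text
clock: 15.4
position: [0.5187, 0.1782, 0.0523]
tool_rot: [-3.14, -0.01, -3.116]
force: [-38.4, -2.1, 41.3]
grip_width: 0.048
finger_force: 69.2
[-38.39879309  -2.14771391  41.32294217] [0.51871594 0.17822998 0.05226993]
scene 0.61 [302.288 163.59  328.608 186.606]
```

View pics/w4.png

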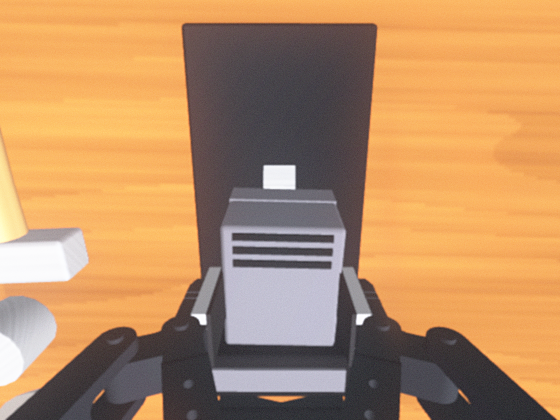

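View pics/s4.png

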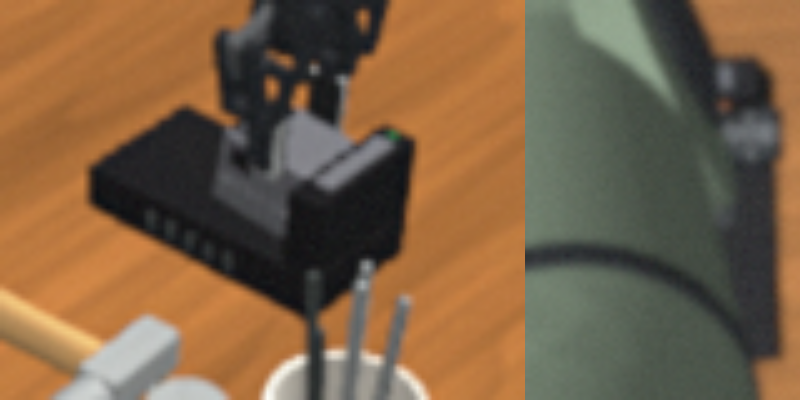

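The tail bottom edge is near row 190, with the catch (rows 165–190) just behind it. I'll check this numerically.

Run:
```python
from h import *
C=cam('wrist')
for n,p,z in[('catch far',(279,165.5),.03),('catch near',(279,190),.035),('tail bot',(282,190),.03),('tail bot2',(240,191),.03),('tail top',(282,229),.076),('nose top',(282,344),.076),('deck far',(280,24),.03),('tower near top',(280,370),.08)]:
    print(n,ray(C,p,z)[:2].round(4))
im=cv2.imread('pics/w4.png');print(im[160:235:2,279].mean(1).round());print(im[160:235:2,250].mean(1).round());print(im[330:372:2,282].mean(1).round())
```

```text
catch far [0.4727 0.1763]
catch near [0.4843 0.1766]
tail bot [0.4856 0.1781]
tail bot2 [0.4867 0.1563]
tail top [0.4893 0.1782]
nose top [0.5449 0.1797]
deck far [0.408  0.1752]
tower near top [0.5558 0.1791]
[ 70.  74.  97. 246. 243. 242. 242. 242. 243. 241. 245. 248. 244. 248.
 233. 105. 111. 112. 115. 110. 170. 123. 109. 111. 114. 110. 109. 115.
 114. 113. 115. 115. 113. 129. 164. 183. 196.  94.]
[ 71.  74.  69.  74.  77.  76.  77.  75.  74.  78.  75.  75.  76.  74.
  99. 107. 110. 111. 107. 125. 171. 111. 108. 110. 111. 108. 108. 111.
 113. 112. 109. 114. 111. 141. 172. 186. 170.  60.]
[197. 196. 198. 203. 197. 200. 202. 166.  56.  58.  61.  58.  62.  64.
  68.  68.  76.  77.  68.  97. 156.]
```

```bash
python3 -m creep '[[0,0,-0.02,0,0.1],[0,0,-0.04,0,0.1]]';  python3 -m creep '[[0,0,-0.02,0,0.1],[0,0,-0.04,0,0.1]]'
```

```text
clock: 15.9
position: [0.5187, 0.1781, 0.0528]
tool_rot: [-3.14, -0.01, -3.116]
force: [-21.8, 3.0, -20.0]
grip_width: 0.048
finger_force: 64.7
clock: 16.15
position: [0.5184, 0.1779, 0.0534]
tool_rot: [-3.139, -0.011, -3.116]
force: [-14.8, 6.1, -50.2]
grip_width: 0.0477
finger_force: 69.4
```

```bash
python3 -m creep '[[0.02,0,0.03,0,0.1],[0.04,0,0.055,0,0.1],[0.04,0,0.055,0,0.1]]';  python3 -m creep '[[0,0,0,0,0.3],[0,0,0,0,0.9],[0,0,0,0,0.9],[0,0,-0.7,0,0.9],[0,0,-1.4,0,0.9]]'; python3 -m creep '[[0.7,0,-0.6,0,0.9],[0.7,0,-0.6,0,0.9]]'
python3 - <<'E'
from h import *
s=status.observe();C=cam('wrist',s);im=grab_frame('wrist');cv2.imwrite('pics/w5.png',im);print(s['position'])
for n in('pack','catch'):
  for d in search_frame('wrist',n)[:1]:print(n,d['p'],np.array(d['extent'])*[560,420,560,420])
E
```

```text
clock: 16.52
position: [0.5186, 0.178, 0.0528]
tool_rot: [-3.14, -0.005, -3.117]
force: [-16.2, -0.5, 4.5]
grip_width: 0.0479
finger_force: 76.0
clock: 17.15
position: [0.5217, 0.1781, 0.1386]
tool_rot: [-3.141, 0.0, -3.117]
force: [0.5, 0.1, 0.3]
grip_width: 0.0765
finger_force: 0.0
clock: 17.4
position: [0.4792, 0.1777, 0.1762]
tool_rot: [3.14, 0.004, -3.117]
force: [0.9, 0.1, 0.1]
grip_width: 0.0769
finger_force: 0.0
[0.4791831  0.17768631 0.17624333]
pack 0.55 [248.92  192.108 310.912 282.492]
catch 0.7 [269.696 181.608 289.072 192.192]
```

View pics/w5.png

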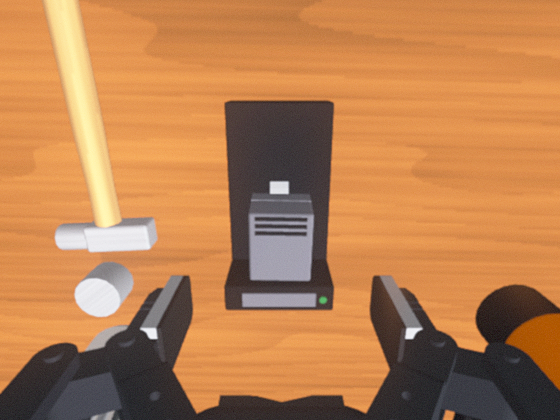

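Run:
```python
from h import *
C=cam('wrist');im=cv2.imread('pics/w5.png').mean(2)
print(im[176:216,279].round());print(im[184:210,258].round());print(im[272:292,280].round(),im[92:106,280].round())
for r in(101,102):print('deck far',r,ray(C,(280,r),.03).round(4))
for r in(181,182,193,194,195,196):print(r,ray(C,(280,r),.03)[:2].round(4))
for r in(203,206,213,280):print('top',r,ray(C,(280,r),.076)[:2].round(4))
for r in(261,280):print('tower',r,ray(C,(245,r),.08)[:2].round(4))
```

```text
[ 56.  60.  60.  55.  80. 151. 222. 225. 221. 223. 221. 222. 225. 228.
 227. 224. 232. 201. 123.  84.  89.  92.  97. 108. 119. 108.  91.  88.
  89.  90.  94.  91.  88.  91.  95.  87.  91. 113. 133. 156.]
[ 62.  63.  57.  63.  55.  61.  56.  61.  65.  78.  89.  94.  92.  97.
  93. 121. 132. 101.  96.  90.  91.  94.  93.  93.  92.  94.]
[166. 168. 167. 168. 165. 169. 169. 165. 131.  69.  41.  56.  49.  49.
  57.  59.  64.  64.  68.  62.] [146. 141. 135. 135. 138. 147. 151. 142. 108.  64.  52.  57.  63.  70.]
deck far 101 [0.4071 0.1747 0.03  ]
deck far 102 [0.4079 0.1748 0.03  ]
181 [0.4734 0.1763]
182 [0.4743 0.1763]
193 [0.4842 0.1766]
194 [0.4851 0.1766]
195 [0.4861 0.1766]
196 [0.487  0.1766]
top 203 [0.4785 0.1766]
top 206 [0.4809 0.1767]
top 213 [0.4865 0.1768]
top 280 [0.5439 0.1781]
tower 261 [0.5255 0.1504]
tower 280 [0.5423 0.1503]
```

```bash
python3 -m creep '[[0.4,0,0,0,0],[0.4,0,0,0,0],[0.4,0,0.5,0,0],[0.4,0,1,0,0],[0.4,0,1.2,0,0]]' 30; python3 -c "
from h import *
go(.46,.1763,.05,181.6)"
```

```text
clock: 18.18
position: [0.4556, 0.1761, 0.0997]
tool_rot: [-3.14, -0.002, -3.118]
force: [-0.1, 0.1, 0.0]
grip_width: 0.0
finger_force: 0.0
rows to go [-0.076  0.002  0.828] twist -0.028 t 18.18
```

```bash
python3 -m creep '[[0,0,0.4,0,0],[0,0,0.83,0,0],[0,0,0.83,0,0],[-0.1,0,0.83,0,0],[-0.2,0,0.83,0,0]]'; python3 -m creep '[[-0.05,0,0,0,0],[-0.1,0,0,0,0],[-0.1,0,0,0,0]]'
```

```text
clock: 18.8
position: [0.4687, 0.1771, 0.0528]
tool_rot: [3.141, 0.002, -3.117]
force: [-0.1, -0.6, -0.2]
grip_width: -0.0001
finger_force: 0.0
clock: 19.18
position: [0.4737, 0.177, 0.0519]
tool_rot: [3.142, 0.0, -3.117]
force: [1.0, 0.2, 0.3]
grip_width: 0.0
finger_force: 0.0
```

```bash
for i in 1 2 3; do python3 -m creep '[[-0.02,0,0,0,0],[-0.04,0,0,0,0],[-0.04,0,0,0,0]]' | grep -E 'posi|force: \['; done
```

```text
position: [0.4752, 0.1771, 0.0517]
force: [-4.5, 0.7, 2.6]
position: [0.4772, 0.1767, 0.0514]
force: [-5.2, -1.4, -0.7]
position: [0.4775, 0.1763, 0.0508]
force: [-14.9, -2.2, -0.3]
```

```bash
for i in 1 2; do python3 -m creep '[[-0.02,0,0,0,0],[-0.04,0,0,0,0],[-0.04,0,0,0,0]]' | grep -E 'posi|force: \['; done; python3 -m creep '[[0.3,0,0,0,0],[0.5,0,-0.6,0,0],[0.5,0,-1.4,0,0],[0.2,0,-2,0,0],[0.2,0,-2,0,0]]'
python3 - <<'E'
from h import *
s=status.observe();C=cam('wrist',s);im=grab_frame('wrist');cv2.imwrite('pics/w6.png',cv2.resize(im[80:320,180:380],None,fx=2.5,fy=2.5,interpolation=cv2.INTER_CUBIC));cv2.imwrite('pics/w6full.png',im)
for n in('pack','catch'):
  for d in search_frame('wrist',n)[:1]:print(n,d['p'],np.array(d['extent'])*[560,420,560,420])
E
```

```text
position: [0.4776, 0.1761, 0.0503]
force: [-27.0, -1.2, 2.2]
position: [0.4776, 0.176, 0.0497]
force: [-38.7, 0.0, 4.9]
clock: 21.68
position: [0.4757, 0.1775, 0.1742]
tool_rot: [3.14, 0.005, -3.118]
force: [-0.7, -0.1, -1.7]
grip_width: -0.0
finger_force: 0.0
pack 0.64 [246.792 197.988 311.304 281.19 ]
catch 0.61 [271.488 182.112 288.288 199.92 ]
```

View pics/w6.png

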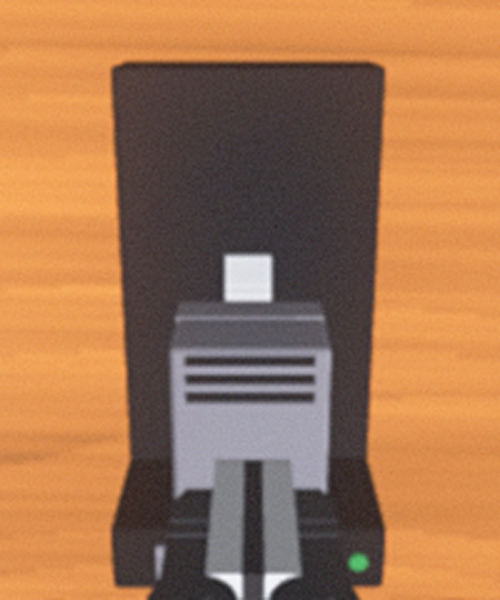

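Run:
```python
from h import *
s=status.observe();C=cam('wrist',s);im=grab_frame('wrist').mean(2);K=C
print(im[178:208,280].round(),im[190:208,258].round(),im[98:112,280].round())
a=lambda r,z:ray(C,(280,r),z)[0].round(4)
print('far',a(105.5,.03),'catch far',a(181.5,.03),'near',a(200,.035),'tail',a(200.5,.03),'tailtop',a(219,.076),'nosetop',a(278,.076),'y',ray(C,(280.5,240),.076)[:2])
```

```text
[ 56.  58.  60.  59.  60.  61.  54.  58. 110. 181. 229. 227. 224. 226.
 224. 224. 223. 225. 225. 225. 228. 232. 230. 228. 231. 231. 227. 171.
  99.  83.] [57. 59. 63. 65. 57. 61. 61. 60. 62. 64. 61. 67. 58. 63. 65. 68. 88. 93.] [150. 150. 143. 149. 144. 139. 139. 148. 146. 150. 138.  97.  54.  44.]
far 0.4031 catch far 0.4659 near 0.4809 tail 0.483 tailtop 0.4831 nosetop 0.5333 y [0.50028908 0.1772769 ]
```

```bash
python3 -m creep '[[0,0,-0.5,0,0.3],[0,0,-0.5,0,0.3],[0,0,-0.5,0,0.3]]'|head -2; python3 -c "
from workcell import bot
print(bot.job_done())"
```

```text
clock: 22.25
position: [0.473, 0.1769, 0.2008]
the job is handed in; nothing more can be done
None
```

The job is handed in at about 22 s: the pack was set down, regripped and slid home. A last push with the closed fingers met the tower as a hard stop, and the wrist image shows the whole catch exposed behind the tail. I did not measure the catch height directly, and no verdict came back.

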